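# Fit a fresh cell in the stove's igniter box

### The job

The stove's igniter box needs its battery: take the D cell lying on the trivet and fit it in the box's sloping bay, pressing its flat end against the coil spring and rolling the nub end down past the retaining lip, so that it lies straight in the cradle with the spring holding it under the lip. Then let go, and leave everything else on the counter where it stands.

Things in the scene. Friction and masses are not known exactly. Their poses are not given: they have to be found in the camera images.
- cell: D cell, plain steel cylinder, 33 mm diameter, 61 mm long over all, 0.11 to 0.17 kg: a 59 mm can and, at one end, a brass nub 10 mm wide standing 2 mm out, with an 8 mm dark band round the can beside it. Origin: middle of the 61 mm, on the axis. x axis: along the cylinder from nub (-30.5 mm) to flat end (+30.5 mm). It starts level on the trivet, axis 31 mm above the counter, nub towards the robot.
- cell_nub (a point): Tip of the cell's nub, on the axis.
- trivet: Fixed aluminium trivet, 148 x 152 mm, of 8 mm round bars, tops 18 mm above the counter: an outer frame and a middle pair of bars along its x axis, 22 mm apart, on which the cell lies lengthwise. Beside the middle pair it is open down to the counter, 53 mm wide each side, room for fingers. Origin on the counter below its middle.
- igniter: Fixed igniter box, a grey wedge 110 mm wide (y), 108 mm long (x), whose top deck slopes up at 30 degrees along its own +x, away from the robot, from 13 mm high in front to 75 mm behind. The black battery bay stands along the middle of the deck, lip end low, spring end high. Origin on the counter under the box.
- bay: The battery bay; origin: where the centre of the fitted cell lies, 63 mm above the counter. x axis: up the 30 degree slope, from lip end to spring end; z: square out of the deck; y: across. A fitted cell has its x axis along this x, its nub on the contact wall (face at x = -30.5 mm) and its flat end at x = +30.5 mm on the spring plate, pressed back 6 mm. No side walls: fingers fit beside the cell.
- bay_deck (a point): Point on the sloping deck under the fitted cell's centre, 32 mm below the bay's origin along bay z. The cell's cradle is two 8 mm bars at bay y = +-11 mm, bar centres at z = -17.3 mm, on a 26 mm wide pedestal rising from this deck; the deck is clear on both sides of it.
- lip_edge (a point): Inner edge of the retaining lip, at bay x = -24.5, z = 20.5 mm: a rounded steel bar across the bay, 24 mm wide, from the contact wall to this edge, z = 18 to 23 mm; it covers 4 mm of a fitted cell, 1.5 mm above it. To pass it, tip the cell nub end up about 25 degrees, press the plate back 12 to 16 mm with the flat end, bring the nub end down under the lip, then ease it back onto the contact wall.
- housing_top (a point): Front top edge of the black spring housing behind the spring plate: bay x = 51 mm (housing to 73 mm), z = 11 mm; 34 mm wide.
- spring_face (a point): Middle of the face of the spring plate, a steel disc 22 mm in diameter on a coil spring; the flat end of the cell presses on it.
- spring_plate (a joint): How far the spring plate is pressed back, m: 0 at rest, 0.006 with a fitted cell, at most 0.021. It pushes back with about 0.9 N at rest, plus 0.45 N per mm.
- comal: Steel comal, 270 mm wide, on the hob at the robot's right. Leave alone.
- sugar_pot: White ceramic sugar pot with a lid, 94 mm wide, 109 mm high, at the back. Origin under its middle. Leave alone.
- glass_cup: Glass cup, 68 mm wide, 85 mm high, at the back. Origin under its middle. Leave alone.
- spatula: Red nylon spatula lying at the robot's left. Leave alone.
- salt_shaker: Salt shaker, 42 mm wide, 70 mm high, in front. Origin under its middle. Leave alone.
- teaspoon: Steel teaspoon, 140 mm long, lying between the trivet and the box. Leave alone.
- mug: Blue ceramic mug, 80 mm wide, 90 mm high, at the back left. Origin under its middle. Leave alone.
There are look-alikes about, which are no part of the job. What is shaped like the cell but blue is not meant. What is shaped like the igniter but orange is not meant.

How it is judged (in metres and radians):
On the way:
1. the cell's flat end presses the spring plate back by more than 9 mm (value of joint spring_plate above 0.009 m and contact force between cell and spring_plate above 1 N and distance between spring_face and cell below 0.045 m and x of cell_nub in the frame of bay below 0 m), for 0.05 s.
At the end, for the whole second after the job is handed in: The cell lies in the bay with its centre within 3 mm of the bay's origin along each bay axis, its axis within 0.09 rad of the bay's, the nub at the lip end, the spring plate pressed back more than 3 mm, at rest (x of cell in the frame of bay between -0.003 and 0.003 m and y of cell in the frame of bay between -0.003 and 0.003 m and z of cell in the frame of bay between -0.003 and 0.003 m and angle between the x axis of cell and the x axis of bay, either way round below 0.09 rad and x of cell_nub in the frame of bay below -0.02 m and value of joint spring_plate above 0.003 m and linear speed of cell below 0.02 m/s); the robot touches nothing.
It fails at once if any of the comal, sugar pot, glass cup, spatula, salt shaker, teaspoon or mug is moved by more than 30 mm (distance of any of comal, sugar_pot, glass_cup, spatula, salt_shaker, teaspoon, mug from where it was at the start of the episode above 0.03 m).
It also fails if it takes over 51 s, if anything falls off the work surface, if the arm or the gripper's body presses on something with over 40 N, if the wrist force passes 120 N, or if a joint passes its speed limit or range.

### The arm

A 7-joint arm with a two-finger parallel gripper is mounted at the origin on the work surface. World frame = base frame: x ahead of the robot, y to its left, z up, the work surface at z = 0. Lengths are in mm, angles in rad, forces in N, time in s.
With the tool pointing down it reaches from about 425 to 1025 mm from the base axis. Payload 9.4 kg.
Tool frame: the origin (TCP) lies midway between the tips of the shut fingers; the grasp point (between the pads) lies 19 mm behind it; z points along the fingers, x is the direction in which the jaws open and shut, and the axes are right-handed (so a half turn about z gives the same grasp; the last joint's range is limited). The gripper opens to 93 mm and grips with 3 to 60 N. Pads are 15 mm wide; open, the fingers measure 128 mm over their backs; the gripper's body (75 mm by 188 mm) begins 65 mm behind the grasp point.
Start: joints at [1.26, 0.599, -0.003, 1.599, 0.002, 0.943, -0.08], TCP at [167.955, -705.277, 218.618] pointing down, gripper open.
Joint ranges: [-2.57, 2.57], [-0.35, 1.97], [-1.29, 1.29], [0.11, 2.56], [-1.05, 4.19], [0.11, 1.86], [-2.63, 2.63]. Speed limits (rad/s): [2.22, 2.22, 3.01, 3.01, 3.14, 3.14, 3.14].

### API

Orientations are given as a 3x3 rotation matrix whose columns are the frame's x, y, z axes.
In Python, from plant import r, imaging gives the robot as it stands.
- The arm moves only by the shell command python3 -m pendant 'ROWS' [OPENING] [FORCE]. ROWS is JSON, a list of rows, each a list of 2 entries, a list of its own where there are three numbers: the shift along the tool's x, y, z in cm, then the turn about the tool's z in rad. In form: [[[x, y, z], twist], ...]. A call has 1 to 10 rows; each row shifts and turns the commanded pose from where the row before left it, along the tool's axes as they then stand; what a row does not reach is not made up. A row lasts 1/12 s, in which the tool goes at most 41.7 mm and 7.16 degrees, less where a joint would pass 70% of its speed; a pose out of reach is approached as far as the arm can. A call is refused whole if a number of a shift passes 4.17 or a number of a turn 0.125, either way. A call with a gripper value outside its range is refused whole. OPENING is the finger opening in cm, from 0 to 9.3, set as the call begins (- or left out, the last holds). The fingers move at their own pace and stop on an object; FORCE is the grip in N (left out, the last holds). Time passes only in rows, so rows that do not move let the fingers close. It gives the time, the measured TCP pose, the force and the opening at its end, in the units of the state.
- r.get_obs(): the state, without advancing time (a new reading comes with each control period).
- imaging.snapshot(name): name is "scene" or "side" or "wrist"; returns (picture, depth): 384x512x3 uint8, blue, green, red; 384x512 float32, mm along the optical axis (not along the pixel's ray), 0 where there is no reading.
- imaging.calibration(name): a dict with "intrinsics" (3x3 intrinsics, pixels), "extrinsics" (4x4, takes a point from world to camera coordinates). Camera axes: x right, y down, z forward; pixel columns grow to the right and rows downward; lengths in mm; the calibration is good to about 2 mm. A picture is of the moment at which its call begins: read the wrist's pose just before it. calibration takes no time and is no camera call; for the wrist camera it gives the pose at the moment of the call.
- r.finish_job(): hands the job in, once; it reports no verdict.
The state is a dict: "time": time; "qpos": joint angles; "qvel": joint speeds; "effort": joint torques, N m; "tool_pos": TCP position; "eef_rot": TCP orientation; "ft_force": force on the tool from outside, world axes, zero at the start; "moment": the same for the moment, N m; "gripper_width": opening from 0.0 (shut) to 1.0 (fully open).
Only numpy, scipy, OpenCV 4.12 (cv2) and the standard library are available. Lean on these libraries where they do the work, as an engineer would, in place of code of your own. Each camera call takes 0.05 s, during which the arm holds its last target.

## Working session

There is one attempt and no reset: what is moved stays moved. The work goes in short steps, Python scripts to look and compute and a shell command to move; the robot and the scene stay as the last step left them, time stands still between calls to the robot, and variables do not carry over. Pictures are saved under pics/ and viewed, and the job is handed in when it is done.

```bash
ls; mkdir -p pics; python3 - <<'E'
from plant import r, imaging
import cv2,numpy as np
np.set_printoptions(precision=3,suppress=True)
o=r.get_obs()
for k,v in o.items(): print(k,np.array(v))
for n in ["scene","side"]:
    p,d=imaging.snapshot(n); cv2.imwrite(f"pics/{n}0.png",p); np.save(f"pics/{n}0.npy",d)
    c=imaging.calibration(n); print(n,c["intrinsics"],c["extrinsics"])
E
```

```text
pics
time 0.0
qpos [ 1.26   0.6   -0.003  1.6    0.002  0.943 -0.08 ]
qvel [-0.    -0.001  0.001 -0.    -0.     0.001  0.001]
effort [  0.001 -76.507   1.497 -25.235  -0.052   0.017   0.   ]
tool_pos [ 167.847 -704.803  217.739]
eef_rot [[ 0.232 -0.973 -0.001]
 [-0.973 -0.232  0.002]
 [-0.002  0.    -1.   ]]
ft_force [-0.003 -0.039 -0.536]
moment [0.039 0.006 0.021]
gripper_width 0.9986373716909219
scene [[355.612   0.    257.671]
 [  0.    355.612 189.687]
 [  0.      0.      1.   ]] [[   0.622    0.783    0.011 -308.846]
 [   0.641   -0.502   -0.581 -341.825]
 [  -0.449    0.368   -0.814 1360.085]
 [   0.       0.       0.       1.   ]]
side [[434.358   0.    264.847]
 [  0.    434.358 189.349]
 [  0.      0.      1.   ]] [[  -0.894   -0.448   -0.008  477.06 ]
 [  -0.259    0.531   -0.807  254.605]
 [   0.366   -0.719   -0.591 1127.998]
 [   0.       0.       0.       1.   ]]
```

View pics/scene0.png

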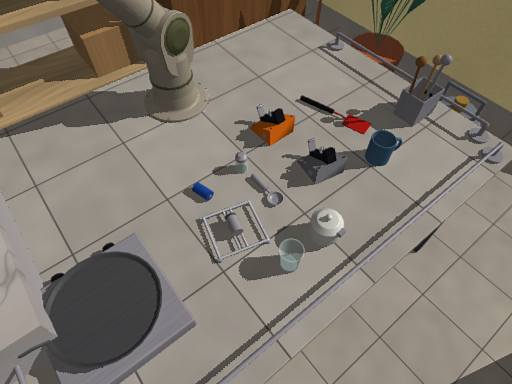

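View pics/side0.png

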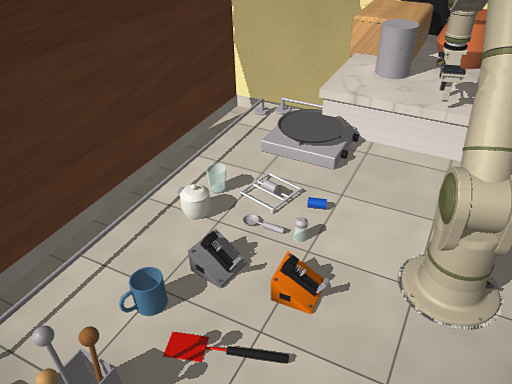

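Candidates: the cell is the grey cylinder on the trivet, scene (235,224) / side (270,187); the blue look-alike is at scene (203,191). The box is the grey wedge, scene (324,163) / side (217,258); the orange look-alike is at scene (273,125). I choose the two grey ones and check them in crops.

```bash
python3 - <<'E'
import cv2,numpy as np
a=cv2.imread("pics/scene0.png");b=cv2.imread("pics/side0.png")
f=lambda im,x,y,w,h,s:cv2.resize(im[y:y+h,x:x+w],None,fx=s,fy=s,interpolation=cv2.INTER_CUBIC)
A=f(a,195,195,80,70,5);B=f(a,290,125,80,70,5);C=f(b,235,165,80,70,5);D=f(b,180,220,80,70,5)
cv2.imwrite("pics/crop0.png",cv2.resize(np.vstack([np.hstack([A,B]),np.hstack([C,D])]),(686,600)))
E
```

```text
(no output)
```

View pics/crop0.png

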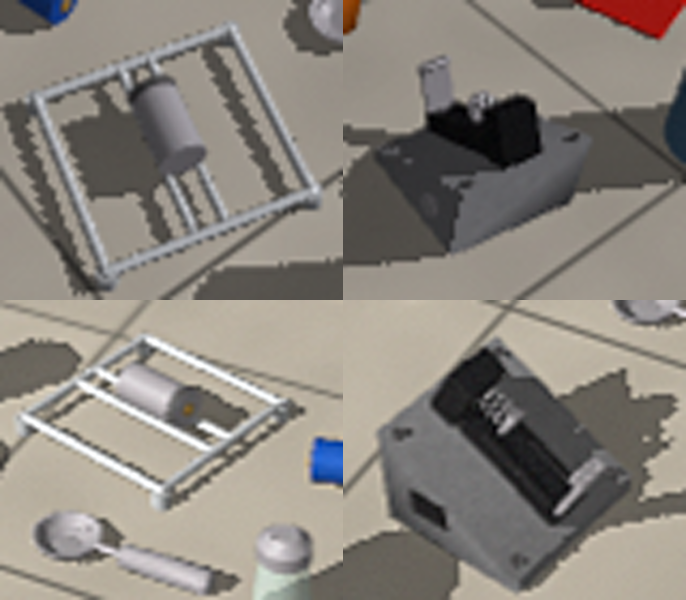

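Both crops confirm it: a grey cell with a dark band and brass nub on the trivet's middle bars, and a grey box with its spring and steel lip. Rough positions next, for the overhead looks with the wrist camera.

```bash
cat > h.py <<'E'
import numpy as np,cv2
from plant import r, imaging
np.set_printoptions(precision=3,suppress=True)
def ray(c,u,v):
    K,E=np.array(c["intrinsics"]),np.array(c["extrinsics"]); R,t=E[:3,:3],E[:3,3]
    return -R.T@t, R.T@np.linalg.inv(K)@np.array([u,v,1.])
def onz(c,u,v,z):
    o,d=ray(c,u,v); return o+d*(z-o[2])/d[2]
def dep(c,D,u,v):
    o,d=ray(c,u,v); return o+d*D[int(round(v)),int(round(u))]
def two(c1,p1,c2,p2):
    o1,d1=ray(c1,*p1);o2,d2=ray(c2,*p2)
    s=np.linalg.lstsq(np.c_[d1,-d2],o2-o1,rcond=None)[0]
    a,b=o1+s[0]*d1,o2+s[1]*d2; return (a+b)/2,np.linalg.norm(a-b)
def proj(c,P):
    K,E=np.array(c["intrinsics"]),np.array(c["extrinsics"]); q=K@(E[:3,:3]@np.array(P)+E[:3,3]); return q[:2]/q[2]
E
python3 - <<'E'
from h import *
s=imaging.calibration("scene");D=np.load("pics/scene0.npy")
i=imaging.calibration("side");Di=np.load("pics/side0.npy")
print("cell top",dep(s,D,234,223),dep(i,Di,269,186))
print("box",dep(s,D,324,158),dep(i,Di,217,254))
print("mug",dep(s,D,380,150),"pot",dep(s,D,327,220),"cup",dep(s,D,290,255),"salt",dep(s,D,241,160),"spoon",dep(s,D,273,198))
c=imaging.calibration("wrist");o=r.get_obs();print(c["intrinsics"]);E=c["extrinsics"];
cw=-E[:3,:3].T@E[:3,3];R=np.array(o["eef_rot"]);print("cam in tool",R.T@(cw-o["tool_pos"]),"\n",E[:3,:3]@R)
E
```

```text
cell top [ 594.809 -163.182   48.779] [ 592.189 -147.837   41.509]
box [595.068 181.388  79.615] [569.723 209.953  58.4  ]
mug [678.141 347.568  75.452] pot [762.678  23.86   93.271] cup [752.044 -88.961   7.509] salt [431.607 -15.759  61.108] spoon [575.392  -2.338   4.473]
[[297.729   0.    257.375]
 [  0.    297.729 189.005]
 [  0.      0.      1.   ]]
cam in tool [  -0.784  -78.264 -165.78 ] 
 [[ 1.    -0.001 -0.001]
 [ 0.     0.959 -0.283]
 [ 0.001  0.283  0.959]]
```

```bash
python3 - <<'E'
from h import *
s=imaging.calibration("scene")
a=onz(s,230,214.8,36);b=onz(s,238.1,232.3,36);print(a,b)
v=b-a;psi=np.arctan2(v[1],v[0]);print("cell yaw",psi)
o=r.get_obs();R=np.array(o["eef_rot"])
# want tool y = -cell axis
c=-np.array([np.cos(psi),np.sin(psi),0]); t=R.T@c; print("twist",np.arctan2(-t[0],t[1]))
# tcp so that cell is in wrist camera view
print("shift tool", R.T@(np.array([593,-157,230])-o["tool_pos"]))
E
```

```text
[ 559.451 -152.198   36.   ] [ 619.584 -167.897   36.   ]
cell yaw -0.25537506551460615
twist 0.48929353281652216
shift tool [-434.406 -540.537  -11.623]
```

```bash
python3 -m pendant '[[[-1.5,-1.8,-0.2],0],[[-2.55,-3.15,-0.2],0],[[-2.55,-3.15,-0.2],0],[[-2.55,-3.15,-0.2],0],[[-2.55,-3.15,-0.2],0],[[-2.55,-3.15,-0.2],0],[[-2.55,-3.15,0],0],[[-2.55,-3.15,0],0],[[-2.55,-3.15,0],0],[[-2.55,-3.15,0],0]]'; python3 -m pendant '[[[-2.55,-3.15,0],0],[[-2.55,-3.15,0],0],[[-2.55,-3.15,0],0],[[-2.55,-3.15,0],0],[[-2.55,-3.15,0],0],[[-2.55,-3.15,0],0],[[-1.3,-1.9,0],0.12],[[0,0,0],0.12],[[0,0,0],0.12],[[0,0,0],0.12]]'; python3 - <<'E'
from h import *
o=r.get_obs();print(o["time"],o["tool_pos"],o["eef_rot"],o["ft_force"])
E
```

```text
time: 0.93
tool_pos: [405.3, -395.8, 230.5]
eef_rot: [[0.232, -0.973, -0.0], [-0.973, -0.232, 0.0], [-0.0, 0.0, -1.0]]
ft_force: [0.1, -0.4, -0.2]
gripper_width: 1.001
time: 1.77
tool_pos: [568.6, -187.1, 230.1]
eef_rot: [[-0.248, -0.969, -0.001], [-0.969, 0.248, 0.0], [0.0, 0.001, -1.0]]
ft_force: [0.5, 0.2, 0.1]
gripper_width: 1.0
1.7667 [ 568.583 -187.093  230.15 ] [[-0.248 -0.969 -0.001]
 [-0.969  0.248  0.   ]
 [ 0.     0.001 -1.   ]] [0.543 0.156 0.145]
```

```bash
python3 - <<'E'
from h import *
import pickle
c=imaging.calibration("wrist");p,d=imaging.snapshot("wrist");cv2.imwrite("pics/w1.png",p);np.save("pics/w1.npy",d);pickle.dump(c,open("pics/w1.pkl","wb"))
print(r.get_obs()["time"])
cv2.imwrite("pics/w1b.png",cv2.resize(p,(800,600),interpolation=cv2.INTER_CUBIC))
E
```

```text
1.8167
```

View pics/w1b.png

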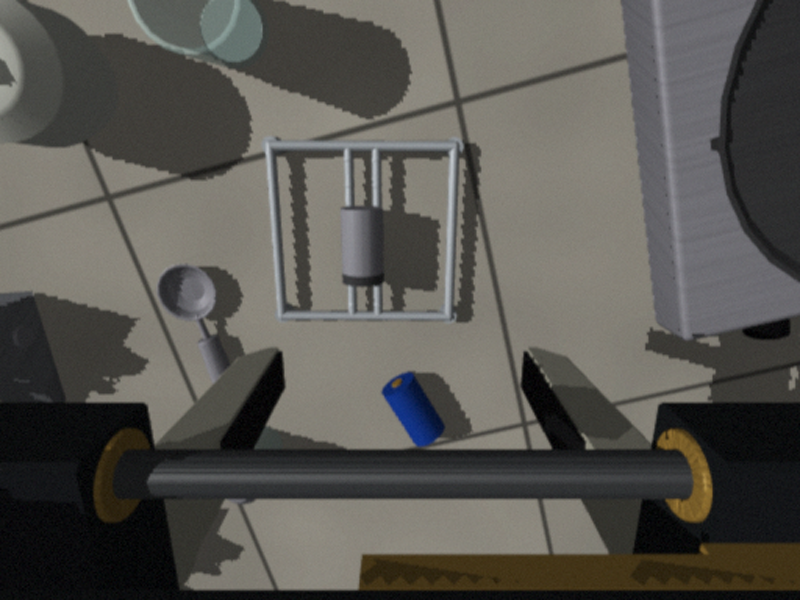

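The wrist view shows the cell upright at (362,245) of 800x600, with its dark nub band at the lower (robot) end and the blue look-alike at (413,408). I'll measure the cell from depth points above the trivet bars.

```bash
cat >> h.py <<'E'
def cloud(c,D):
    v,u=np.mgrid[:D.shape[0],:D.shape[1]]
    o,_=ray(c,0,0); K,E=np.array(c["intrinsics"]),np.array(c["extrinsics"])
    d=np.stack([u,v,np.ones_like(u)],-1)@np.linalg.inv(K).T@E[:3,:3]
    return o+d*D[...,None]
E
python3 - <<'E'
from h import *
import pickle
c=pickle.load(open("pics/w1.pkl","rb"));D=np.load("pics/w1.npy");P=cloud(c,D)
m=np.zeros(D.shape,bool);m[120:195,205:260]=True
m&=(P[...,2]>30)&(P[...,2]<60)
q=P[m];print(m.sum(),q[:,2].max(),np.percentile(q[:,2],95))
v,u=np.nonzero(m);print(u.min(),u.max(),v.min(),v.max())
rect=cv2.minAreaRect(q[:,:2].astype(np.float32));print(rect)
bx=cv2.boxPoints(rect);print(bx)
o=r.get_obs();R=np.array(o["eef_rot"])
print("in tool", (R.T@(np.r_[rect[0],31]-o["tool_pos"])))
print("box in tool",((np.c_[bx,[31]*4]-o["tool_pos"])@R))
E
```

```text
1327 49.67643734867954 47.94076323391728
218 245 133 183
((587.7909545898438, -158.99612426757812), (32.65032196044922, 59.31364440917969), 75.66825866699219)
[[ 555.016 -167.472]
 [ 612.484 -182.154]
 [ 620.566 -150.52 ]
 [ 563.098 -135.838]]
in tool [-32.354 -11.573 199.172]
box in tool [[-15.75   17.929 199.197]
 [-16.308 -41.382 199.146]
 [-48.957 -41.074 199.148]
 [-48.399  18.237 199.199]]
```

```bash
python3 -m pendant '[[[-1.6,-0.2,0],0],[[-1.63,-0.15,0],0],[[0,0,3],0],[[0,0,3.5],0],[[0,0,3.5],0],[[0,0,3.5],0],[[0,0,2],0],[[0,0,0],0]]' 6.0 20; python3 - <<'E'
from h import *
import pickle
c=imaging.calibration("wrist");p,d=imaging.snapshot("wrist");np.save("pics/w2.npy",d);pickle.dump(c,open("pics/w2.pkl","wb"))
cv2.imwrite("pics/w2.png",p);cv2.imwrite("pics/w2b.png",cv2.resize(p,(800,600),interpolation=cv2.INTER_CUBIC))
E
```

```text
time: 2.48
tool_pos: [577.1, -156.7, 71.3]
eef_rot: [[-0.241, -0.971, -0.007], [-0.971, 0.241, 0.002], [0.0, 0.007, -1.0]]
ft_force: [0.3, -0.4, 0.2]
gripper_width: 0.646
```

View pics/w2b.png

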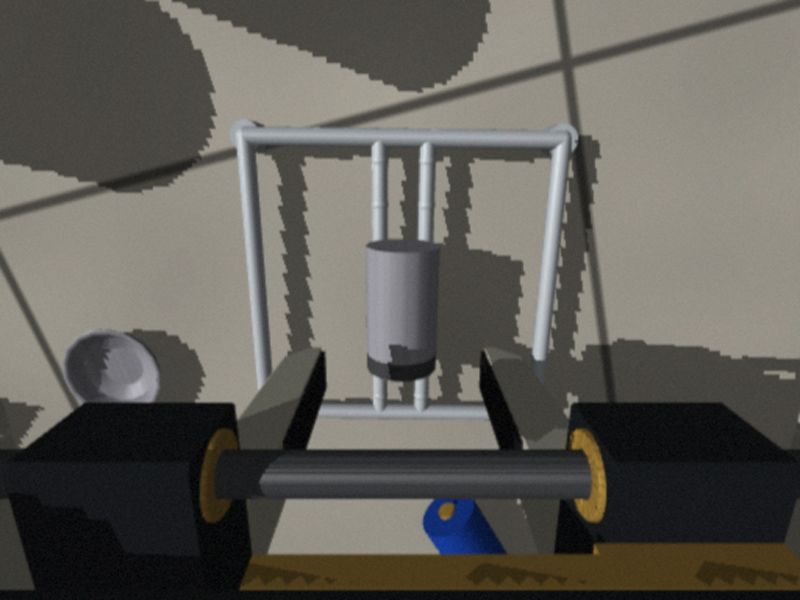

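The open fingers (tips at (322,350) and (484,350)) straddle the cell, which is centred near x=402. I check the offset from this view's depth.

```bash
cat >> h.py <<'E'
def cellrect(c,D,box,lo=30,hi=60):
    P=cloud(c,D);u0,u1,v0,v1=box
    m=np.zeros(D.shape,bool);m[v0:v1,u0:u1]=True
    m&=(P[...,2]>lo)&(P[...,2]<hi); return P[m]
E
python3 - <<'E'
from h import *
import pickle
c=pickle.load(open("pics/w2.pkl","rb"));D=np.load("pics/w2.npy")
q=cellrect(c,D,(215,300,140,248))
rect=cv2.minAreaRect(q[:,:2].astype(np.float32));print(len(q),rect,q[:,2].max())
bx=cv2.boxPoints(rect);o=r.get_obs();R=np.array(o["eef_rot"]);print(o["time"],o["tool_pos"],o["eef_rot"])
print("in tool", (R.T@(np.r_[rect[0],31]-o["tool_pos"])))
print("box in tool",((np.c_[bx,[31]*4]-o["tool_pos"])@R))
E
```

```text
3860 ((587.763671875, -158.72560119628906), (32.91127395629883, 59.76259231567383), 75.38372039794922) 49.21464149377579
2.5333 [ 578.313 -157.155   73.65 ] [[-0.242 -0.97  -0.004]
 [-0.97   0.242  0.001]
 [ 0.     0.005 -1.   ]]
in tool [-0.765 -9.745 42.606]
box in tool [[ 15.362  20.315  42.745]
 [ 16.018 -39.443  42.472]
 [-16.892 -39.804  42.467]
 [-17.548  19.954  42.739]]
```

```bash
python3 -m pendant '[[[-0.07,-0.1,2.5],0],[[0,0,2.2],0],[[0,0,1.4],0],[[0,0,0],0],[[0,0,0],0]]'; python3 -m pendant '[[[0,0,0],0],[[0,0,0],0],[[0,0,0],0],[[0,0,0],0],[[0,0,0],0],[[0,0,0],0]]' 2.0 25
```

```text
time: 2.95
tool_pos: [581.5, -157.2, 15.7]
eef_rot: [[-0.243, -0.97, 0.001], [-0.97, 0.243, -0.0], [-0.0, -0.001, -1.0]]
ft_force: [0.6, -0.8, 0.2]
gripper_width: 0.643
time: 3.45
tool_pos: [581.2, -157.1, 15.2]
eef_rot: [[-0.244, -0.97, 0.001], [-0.97, 0.244, -0.0], [0.0, -0.001, -1.0]]
ft_force: [-0.8, -0.1, 5.9]
gripper_width: 0.35
```

```bash
python3 -m pendant '[[[0,0,-0.5],0],[[0,0,-2],0],[[0,0,-3.5],0],[[0,0,-4],0],[[0,0,-4],0],[[0,0,-3],0],[[0,0,-1],0],[[0,0,0],0]]'; python3 - <<'E'
from h import *
import pickle
c=imaging.calibration("wrist");p,d=imaging.snapshot("wrist");np.save("pics/w3.npy",d);pickle.dump(c,open("pics/w3.pkl","wb"))
cv2.imwrite("pics/w3.png",p);cv2.imwrite("pics/w3b.png",cv2.resize(p,(800,600),interpolation=cv2.INTER_CUBIC))
E
```

```text
time: 4.12
tool_pos: [582.0, -157.2, 197.4]
eef_rot: [[-0.244, -0.97, 0.005], [-0.97, 0.244, -0.001], [-0.0, -0.005, -1.0]]
ft_force: [-0.3, 0.2, -1.9]
gripper_width: 0.349
```

View pics/w3b.png

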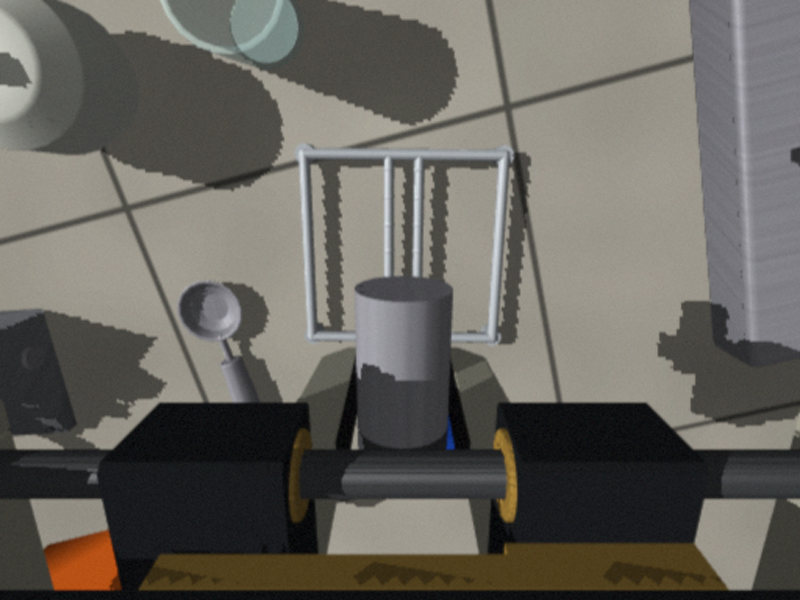

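The cell is held level between the pads, flat end at (404,290), band end at (404,440). Moving over to the grey box.

```bash
python3 - <<'E'
from h import *
import pickle
c=pickle.load(open("pics/w3.pkl","rb"));D=np.load("pics/w3.npy");o=r.get_obs();R=np.array(o["eef_rot"])
P=(cloud(c,D)-o["tool_pos"])@R
for v in range(180,285,10):
    row=P[v,225:292]; ok=(D[v,225:292]>0)&(row[:,2]>-60)&(row[:,2]<10)&(abs(row[:,0])<18)
    q=row[ok]; 
    if len(q)>3: print(v,len(q),q[:,0].min(),q[:,0].max(),np.median(q[len(q)//2-2:len(q)//2+3],0))
E
python3 -m pendant '[[[-2,0.9,0],0],[[-3.6,1.6,0],0],[[-3.6,1.6,0],0],[[-3.6,1.6,0],0],[[-3.6,1.6,0],0],[[-3.6,1.6,0],0],[[-3.6,1.6,0],0],[[-3.6,1.6,0],0],[[-3.6,1.6,0],0],[[-2,0.9,0],0]]'; python3 - <<'E'
from h import *
import pickle
c=imaging.calibration("wrist");p,d=imaging.snapshot("wrist");np.save("pics/w4.npy",d);pickle.dump(c,open("pics/w4.pkl","wb"))
cv2.imwrite("pics/w4.png",p);cv2.imwrite("pics/w4b.png",cv2.resize(p,(800,600),interpolation=cv2.INTER_CUBIC))
E
```

```text
180 49 -13.662912216367754 13.297012721996191 [ -0.462 -37.306  -8.685]
190 62 -15.920482981903488 15.885929936383237 [  0.05  -37.555 -29.108]
200 63 -16.008485552666805 16.249207932644783 [  0.043 -34.034 -33.961]
210 61 -15.441273691695605 15.648274146116396 [  0.047 -29.225 -34.611]
220 60 -15.002268880249668 15.994902485239518 [  0.537 -23.894 -34.108]
230 64 -17.98389350020079 17.689921242910252 [  0.057 -18.532 -33.859]
240 67 -17.600713874674558 17.539306137639844 [  0.063 -13.363 -34.27 ]
250 67 -16.36562786749344 16.529291627522866 [  0.068  -7.729 -33.944]
260 67 -16.524553031586365 16.122030118399035 [  0.076  -2.135 -33.942]
270 65 -16.43595593351648 16.11014870410482 [  0.081   3.48  -34.096]
280 60 -16.316802649112027 16.251515972443862 [  0.086   9.494 -33.809]
time: 5.0
tool_pos: [516.6, 201.2, 191.9]
eef_rot: [[-0.239, -0.971, -0.004], [-0.971, 0.239, -0.0], [0.001, 0.004, -1.0]]
ft_force: [-0.5, 0.3, -2.3]
gripper_width: 0.349
```

View pics/w4b.png

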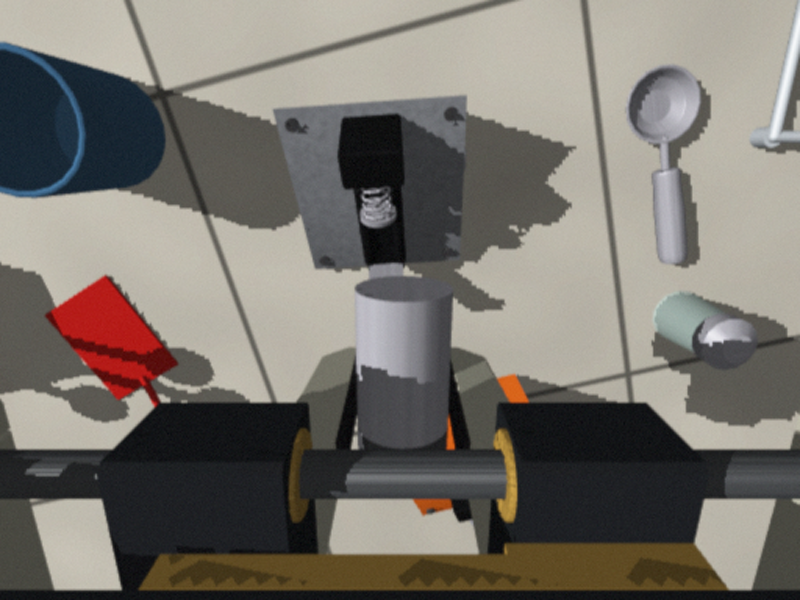

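The held cell is level and centred, and the bay is fully in view: housing at (372,150), spring plate at (378,215), lip at (387,270). I fit the deck plane and bay from the depth.

```bash
python3 - <<'E'
from h import *
import pickle
c=pickle.load(open("pics/w4.pkl","rb"));D=np.load("pics/w4.npy");im=cv2.imread("pics/w4.png")
P=cloud(c,D)
m=np.zeros(D.shape,np.uint8);cv2.fillConvexPoly(m,np.array([[280,112],[462,102],[460,258],[320,264]])*64//100,1)
g=im.astype(int).mean(2)
reg=m.astype(bool)&(g>60)
q=P[reg];q=q[q[:,2]>8]
# robust plane
for k in range(8):
    ce=q.mean(0);n=np.linalg.svd(q-ce,full_matrices=False)[2][2];n*=np.sign(n[2]);e=(q-ce)@n
    q=q[abs(e)<max(1.5,1.5*e.std())]
print("n",n,"std",e.std(),len(q),"slope deg",np.degrees(np.arccos(n[2])),"yaw",np.arctan2(-n[1],-n[0]))
yaw=np.arctan2(-n[1],-n[0])
# height-above-deck of everything in the region
h=(P-ce)@n
w=np.zeros(D.shape,bool);w[60:180,170:300]=True
out=np.clip(128+h*2.5,0,255);out[~w]=0
cv2.imwrite("pics/h4.png",cv2.resize(out.astype(np.uint8)[60:185,165:305],None,fx=4.5,fy=4.5,interpolation=cv2.INTER_NEAREST))
np.savez("pics/fit4.npz",n=n,ce=ce)
E
```

```text
n [-0.492  0.088  0.866] std 0.6014807089877042 4146 slope deg 29.99531429046817 yaw -0.17632974170152832
```

View pics/h4.png

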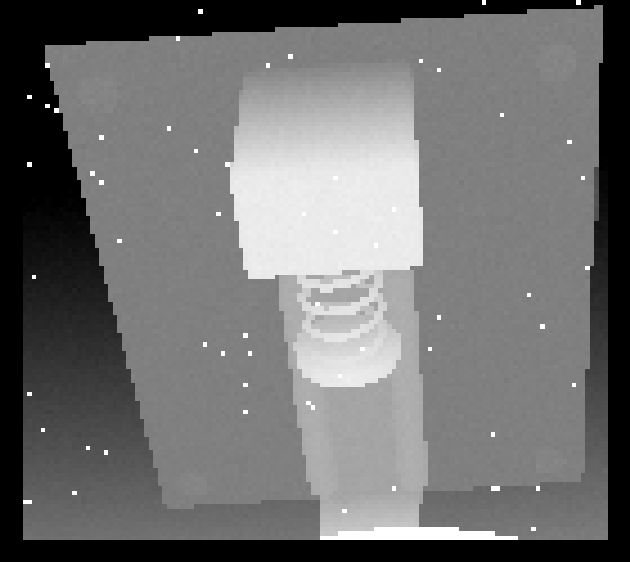

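Deck slope fits at 30.0°. Now the bay origin from the housing top (bay x 51–73, 43 mm above the deck, 34 wide), the deck outline and the plate.

```bash
cat >> h.py <<'E'
def bayR(yaw,s=np.radians(30)):
    x=np.array([np.cos(yaw)*np.cos(s),np.sin(yaw)*np.cos(s),np.sin(s)]);y=np.array([-np.sin(yaw),np.cos(yaw),0]);return np.c_[x,y,np.cross(x,y)]
E
python3 - <<'E'
from h import *
import pickle
c=pickle.load(open("pics/w4.pkl","rb"));D=np.load("pics/w4.npy");f=np.load("pics/fit4.npz")
P=cloud(c,D);n,ce=f["n"],f["ce"];yaw=np.arctan2(-n[1],-n[0]);B=bayR(yaw)
L=(P-ce)@B   # bay axes, z=0 on deck
m=np.zeros(D.shape,bool);m[70:185,165:305]=True
H=L[m&(L[...,2]>41)&(L[...,2]<46)&(L[...,0]>-2)]
print("housing n",len(H),"z",np.median(H[:,2]),"rect",cv2.minAreaRect(H[:,:2].astype(np.float32)))
print(" x pct",np.percentile(H[:,0],[0.5,2,5,95,98,99.5])," y",np.percentile(H[:,1],[0.5,2,50,98,99.5]))
dk=L[m&(abs(L[...,2])<1.5)]
print("deck",cv2.minAreaRect(dk[:,:2].astype(np.float32)),np.percentile(dk[:,0],[.3,99.7]),np.percentile(dk[:,1],[.3,99.7]))
pl=L[m&(L[...,2]>20)&(L[...,2]<44)&(L[...,0]<np.percentile(H[:,0],1)-2)&(L[...,0]>-25)]
# plate: widest lateral at front
print("plate/spring y",np.percentile(pl[:,1],[1,99]),"x",np.percentile(pl[:,0],[1,99]))
pd=L[m&(L[...,2]>7)&(L[...,2]<19)]
print("cradle y",np.percentile(pd[:,1],[1,99]),np.percentile(pd[:,0],[1,99]))
lp=L[m&(L[...,2]>46)]
print("lip",len(lp),)
print("ce",ce,"yaw",yaw)
E
```

```text
housing n 959 z 42.78668722293516 rect ((20.479190826416016, -16.500152587890625), (38.257286071777344, 33.75904083251953), 1.2797127962112427)
 x pct [16.353 17.925 18.98  38.425 38.843 39.337]  y [-32.878 -32.344 -16.356  -0.436   0.157]
deck ((-31.39117431640625, -23.206802368164062), (126.61193084716797, 151.69503784179688), 88.78285217285156) [-105.633   44.301] [-79.607  38.474]
plate/spring y [-26.879  -6.436] x [-9.41  13.894]
cradle y [-31.491  -1.545] [-65.209  39.427]
lip 450
ce [589.643 216.916  52.164] yaw -0.17632974170152832
```

```bash
python3 - <<'E'
from h import *
import pickle
c=pickle.load(open("pics/w4.pkl","rb"));D=np.load("pics/w4.npy");f=np.load("pics/fit4.npz")
P=cloud(c,D);n,ce=f["n"],f["ce"];yaw=np.arctan2(-n[1],-n[0]);B=bayR(yaw)
L=(P-ce)@B
m=np.zeros(D.shape,bool);m[70:185,165:305]=True
# housing mid y per x slice and front edge per y slice
for a in range(18,39,4):
    s=L[m&(L[...,2]>41)&(L[...,2]<46)&(abs(L[...,0]-a-2)<2)];print(a+2,s[:,1].min(),s[:,1].max(),(s[:,1].min()+s[:,1].max())/2)
for a in range(-60,-10,10):
    s=L[m&(L[...,2]>7)&(L[...,2]<21)&(abs(L[...,0]-a-5)<5)&(abs(L[...,1]+16.4)<20)]
    if len(s)>5:print("bars",a+5,np.percentile(s[:,1],[1,99]),np.percentile(s[:,1],[1,99]).mean())
o=ce+B@np.array([-33.6,-16.45,32]);print("bay origin",o,"yaw",yaw);np.savez("pics/bay.npz",o=o,B=B,yaw=yaw)
ob=r.get_obs();R=np.array(ob["eef_rot"]);print(ob["time"],ob["tool_pos"],"tool yaw of -y",np.arctan2(-R[1,1],-R[0,1]))
E
```

```text
20 -32.92092865016396 0.3647664157158166 -16.278081117224072
24 -33.126101931673894 0.2992967004297679 -16.41340261562206
28 -33.228282032530814 0.136011074600757 -16.546135478965027
32 -32.71268763710843 0.40368902469075807 -16.154499306208837
36 -32.913300396672945 0.2760844648853244 -16.31860796589381
40 -32.2153293368817 0.06278237865232444 -16.07627347911469
bars -55 [-30.879  -2.472] -16.67544643521128
bars -45 [-30.403  -2.107] -16.255262083445032
bars -35 [-30.9    -1.936] -16.417609189862397
bars -25 [-30.693  -2.087] -16.38998361073146
bars -15 [-31.003  -1.919] -16.460673692164974
bay origin [542.358 208.633  63.076] yaw -0.17632974170152832
5.05 [516.051 204.692 191.887] tool yaw of -y -0.2378762517846229
```

Bay origin fits at (542.4, 208.6, 63.1) with yaw -0.176; the z agrees with the given 63 mm. I align, descend part way and re-measure once settled.

```bash
python3 -m pendant '[[[0,0,0],-0.06],[[-0.85,0.23,1.5],0],[[0,0,2.5],0],[[0,0,1.5],0],[[0,0,0],0],[[0,0,0],0],[[0,0,0],0],[[0,0,0],0]]'; python3 - <<'E'
from h import *
import pickle
c=imaging.calibration("wrist");ob=r.get_obs();p,d=imaging.snapshot("wrist");np.save("pics/w5.npy",d);pickle.dump(c,open("pics/w5.pkl","wb"))
cv2.imwrite("pics/w5.png",p);cv2.imwrite("pics/w5b.png",cv2.resize(p,(800,600),interpolation=cv2.INTER_CUBIC))
b=np.load("pics/bay.npz");o,B,yaw=b["o"],b["B"],b["yaw"];R=np.array(ob["eef_rot"])
Lw=(cloud(c,d)-o)@B; P=cloud(c,d)
m=np.zeros(d.shape,bool);m[20:190,150:320]=True
dk=m&(abs(Lw[...,2]+32)<3)&(Lw[...,0]>-25)&(abs(Lw[...,1])>22)&(abs(Lw[...,1])<52)&(Lw[...,0]<80)
q=P[dk];ce=q.mean(0);n=np.linalg.svd(q-ce,full_matrices=False)[2][2];n*=np.sign(n[2]);print("n",n,"yaw",np.arctan2(-n[1],-n[0]),"slope",np.degrees(np.arccos(n[2])),"deck z",np.median(Lw[dk][:,2]))
H=Lw[m&(Lw[...,2]>9)&(Lw[...,2]<14)&(Lw[...,0]>47)&(abs(Lw[...,1])<20)]
print("housing",len(H),np.percentile(H[:,0],[1,3,97,99]),np.percentile(H[:,1],[1,99]),np.median(H[:,2]))
T=(P-ob["tool_pos"])@R
for v in (195,205,215,225,240,260):
    row=T[v,220:296];ok=(row[:,2]<-20)&(row[:,2]>-50)&(abs(row[:,0])<18);s=row[ok];print(v,s[:,0].min(),s[:,0].max(),np.median(s[len(s)//2-2:len(s)//2+3],0))
X=np.array([np.cos(yaw),np.sin(yaw),0]);Y=np.array([-np.sin(yaw),np.cos(yaw),0])
e=ob["tool_pos"]-o;print("t",ob["time"],"TCP in bay-vertical frame X,Y,Z",e@X,e@Y,e[2],"toolyaw",np.arctan2(-R[1,1],-R[0,1]))
E
```

```text
time: 5.72
tool_pos: [518.9, 205.3, 140.0]
eef_rot: [[-0.185, -0.983, 0.0], [-0.983, 0.185, 0.0], [-0.0, -0.0, -1.0]]
ft_force: [0.1, 0.8, -1.4]
gripper_width: 0.348
n [-0.494  0.088  0.865] yaw -0.1759496548992389 slope 30.11667650984609 deck z -32.038308844891574
housing 1487 [51.263 51.998 72.36  72.733] [-16.292  16.492] 10.810429182962633
195 -15.366088051768063 15.115594978174485 [ -0.111 -35.596 -31.718]
205 -15.610120870885993 15.308156795285232 [ -0.103 -30.737 -32.117]
215 -15.634395195281545 15.554421053961445 [ -0.097 -25.681 -32.195]
225 -15.897044249567628 15.785778687009147 [ -0.09  -20.288 -31.721]
240 -17.682029724994393 17.767696330867103 [ -0.081 -12.276 -31.722]
260 -17.96943102702103 17.304480238209788 [  0.434  -1.418 -32.113]
t 5.7167 TCP in bay-vertical frame X,Y,Z -22.54863056533308 -7.36020412730332 76.92136496635804 toolyaw -0.18652411973403937
```

View pics/w5b.png

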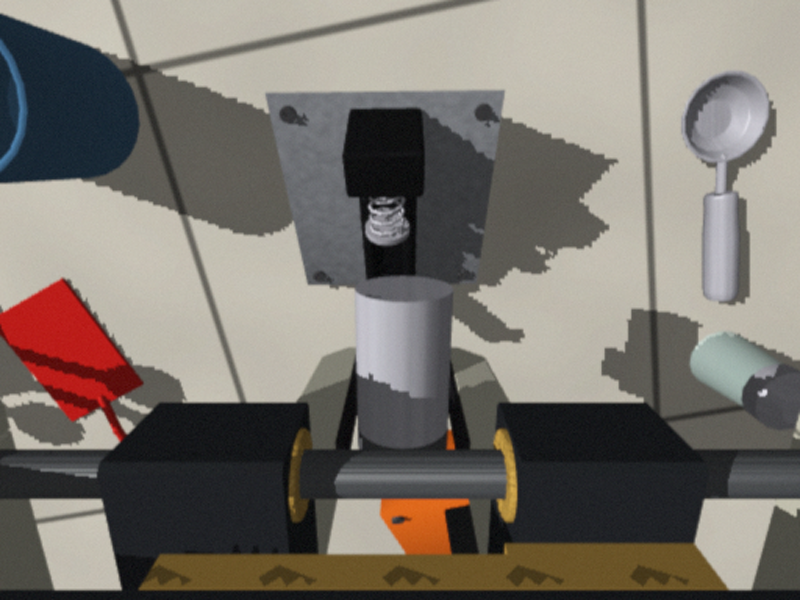

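The re-fit agrees to within 0.3 mm. The held cell's axis is 15.7 mm above the TCP and its flat end 36.7 mm ahead. Correcting sideways, then down to just above the lip.

```bash
cat > st.py <<'E'
from h import *
b=np.load("pics/bay.npz");o,B,yaw=b["o"],b["B"],float(b["yaw"])
ob=r.get_obs();R=np.array(ob["eef_rot"])
X=np.array([np.cos(yaw),np.sin(yaw),0]);Y=np.array([-np.sin(yaw),np.cos(yaw),0]);e=ob["tool_pos"]-o;F=np.array(ob["ft_force"])
print("t %.2f X %.2f Y %.2f Z %.2f dyaw %.4f  axisZ %.2f flatX %.2f  F(X,Y,Z) %.1f %.1f %.1f w %.3f"%(ob["time"],e@X,e@Y,e[2],np.arctan2(-R[1,1],-R[0,1])-yaw,e[2]+15.7,e@X+36.7,F@X,F@Y,F[2],ob["gripper_width"]))
E
python3 -m pendant '[[[-0.74,0.45,0],-0.01],[[0,0,1.5],0],[[0,0,2],0],[[0,0,1.5],0],[[0,0,0],0],[[0,0,0],0],[[0,0,0],0]]' >/dev/null; python3 st.py
```

```text
t 6.35 X -27.09 Y 0.73 Z 27.44 dyaw 0.0005  axisZ 43.14 flatX 9.61  F(X,Y,Z) -0.1 -0.9 -1.0 w 0.347
```

```bash
python3 -m pendant '[[[0.07,0,0.7],0],[[0,0,0.6],0],[[0,0,0],0],[[0,0,0],0]]' >/dev/null; python3 st.py; python3 - <<'E'
from h import *
p,d=imaging.snapshot("side");q=p[200:300,160:280];cv2.imwrite("pics/s6.png",cv2.resize(q,None,fx=6,fy=6,interpolation=cv2.INTER_CUBIC))
E
```

```text
t 6.68 X -27.47 Y -0.67 Z 13.33 dyaw 0.0001  axisZ 29.03 flatX 9.23  F(X,Y,Z) 0.2 -0.5 -2.0 w 0.348
```

View pics/s6.png

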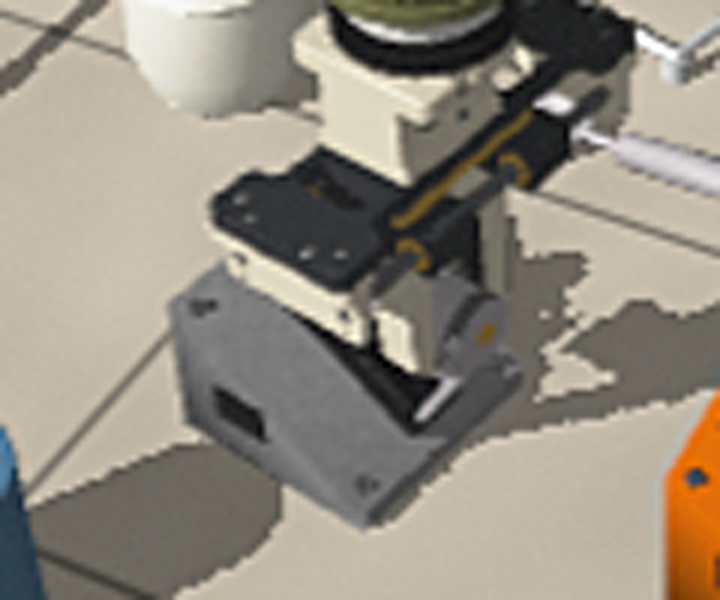

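The cell hangs level above the bay, nub toward the robot (brass dot at (487,332)), clear above the lip at (437,395). Now pressing against the spring plate.

```bash
python3 st.py; python3 -m pendant '[[[-0.03,-0.5,0],0],[[0,-0.5,0],0],[[0,0,0],0],[[0,0,0],0]]' >/dev/null; python3 st.py;  python3 -m pendant '[[[0,-0.5,0],0],[[0,-0.4,0],0],[[0,0,0],0],[[0,0,0],0],[[0,0,0],0]]' >/dev/null; python3 st.py
```

```text
t 6.73 X -27.36 Y -0.59 Z 13.50 dyaw 0.0000  axisZ 29.20 flatX 9.34  F(X,Y,Z) -0.8 0.1 -1.4 w 0.350
t 7.07 X -17.61 Y -0.19 Z 13.47 dyaw 0.0002  axisZ 29.17 flatX 19.09  F(X,Y,Z) -3.4 0.9 -1.9 w 0.348
t 7.48 X -10.78 Y -0.59 Z 13.17 dyaw 0.0012  axisZ 28.87 flatX 25.92  F(X,Y,Z) -8.2 0.5 2.0 w 0.346
```

```bash
python3 -m pendant '[[[-0.05,-0.4,0],0],[[0,-0.2,0],0],[[0,0,0],0],[[0,0,0],0],[[0,0,0],0]]' >/dev/null; python3 st.py;python3 - <<'E'
from h import *
c=imaging.calibration("wrist");ob=r.get_obs();p,d=imaging.snapshot("wrist")
cv2.imwrite("pics/w7b.png",cv2.resize(p[90:310,110:400],(791,600),interpolation=cv2.INTER_CUBIC))
R=np.array(ob["eef_rot"]);T=(cloud(c,d)-ob["tool_pos"])@R
for v in range(180,300,6):
    print(v,T[v,258:262].mean(0))
p,d=imaging.snapshot("side");q=p[200:300,160:280];cv2.imwrite("pics/s7.png",cv2.resize(q,None,fx=6,fy=6,interpolation=cv2.INTER_CUBIC))
E
```

```text
t 7.90 X -5.86 Y -0.55 Z 12.92 dyaw 0.0012  axisZ 28.62 flatX 30.84  F(X,Y,Z) -10.2 0.0 2.7 w 0.349
180 [  0.578 -48.393 -52.604]
186 [  0.66  -36.107 -17.904]
192 [  0.637 -34.045 -21.756]
198 [  0.589 -33.171 -28.831]
204 [  0.54  -32.608 -35.999]
210 [  0.553 -29.4   -35.296]
216 [  0.559 -26.557 -35.687]
222 [  0.572 -23.159 -34.8  ]
228 [  0.588 -19.798 -34.175]
234 [  0.598 -16.574 -33.989]
240 [  0.607 -13.196 -33.586]
246 [  0.619  -9.91  -33.479]
252 [  0.628  -6.564 -33.346]
258 [  0.643  -2.975 -32.869]
264 [  0.652   0.463 -32.76 ]
270 [  0.668   4.373 -31.965]
276 [  0.682   8.119 -31.558]
282 [  0.694  11.978 -31.084]
288 [  0.128 -29.372 -95.765]
294 [  0.103 -29.775 -98.95 ]
```

View pics/w7b.png

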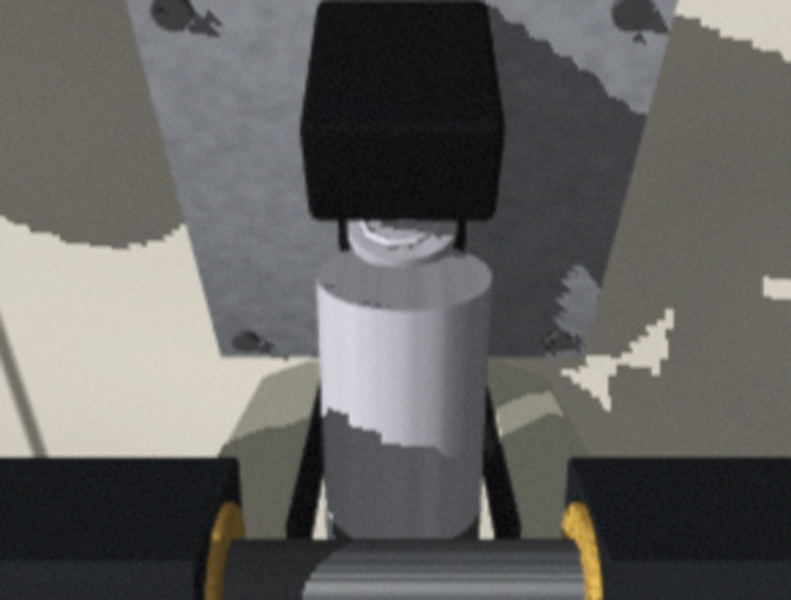

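View pics/s7.png

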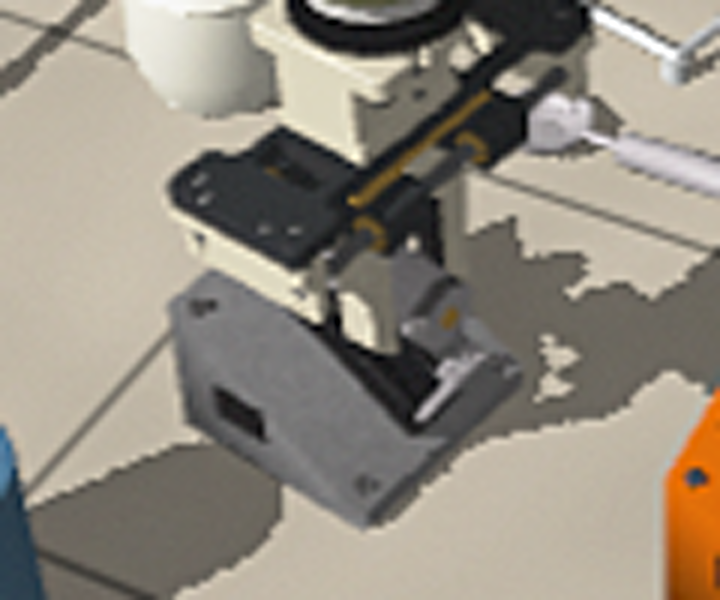

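The plate presses back (p ≈ 15 mm). The push pitched the cell about 6° in the grip, nub down, which is ~24° to the bay — the wanted tilt. I grip harder and lower it straight down onto the cradle in checked steps.

```bash
cat > cell.py <<'E'
# cell in hand from wrist depth: pitch, flat centre in bay frame
from h import *
import sys
b=np.load("pics/bay.npz");o,B,yaw=b["o"],b["B"],float(b["yaw"])
c=imaging.calibration("wrist");ob=r.get_obs();p,d=imaging.snapshot("wrist");R=np.array(ob["eef_rot"])
P=cloud(c,d);T=(P-ob["tool_pos"])@R;L=(P-o)@B
m=np.zeros(d.shape,bool);m[150:285,225:300]=True
m&=(abs(T[...,0])<4)&(T[...,2]<-10)&(T[...,2]>-55)&(T[...,1]>-26)&(T[...,1]<14)
q=L[m]
for k in range(4):
    a=np.polyfit(q[:,0],q[:,2],1);e=q[:,2]-np.polyval(a,q[:,0]);q=q[abs(e)<max(1,2*e.std())]
th=-np.arctan(a[0])
# top rim: furthest point along the axis on that line
s=L[150:285,225:300][(abs(T[150:285,225:300,0])<4)]
s=s[(abs(s[:,2]-np.polyval(a,s[:,0]))<1.5)&(s[:,0]<60)]
xr=np.percentile(s[:,0],99.5);rim=np.array([xr,np.polyval(a,xr)])
fc=rim-16.5*np.array([np.sin(th),np.cos(th)])
nub=fc+61*np.array([-np.cos(th),np.sin(th)])
w=np.zeros(d.shape,bool);w[150:285,215:310]=True
w&=(T[...,1]>-28)&(T[...,1]<-12)&(T[...,2]<-20)&(T[...,2]>-55)&(abs(T[...,0])<25)
Ly=L[w][:,1]
print("theta %.1f deg  flat centre bay x %.1f z %.1f  nub x %.1f z %.1f  cell y %.1f  n %d p~%.1f"%(np.degrees(th),fc[0],fc[1],nub[0],nub[1],(np.percentile(Ly,2)+np.percentile(Ly,98))/2,len(q),fc[0]+(11-fc[1])*np.tan(th)-24.5))
cv2.imwrite("pics/cell_%s.png"%sys.argv[1],cv2.resize(p[90:310,110:400],(791,600),interpolation=cv2.INTER_CUBIC))
E
python3 cell.py a; python3 -m pendant '[[[-0.05,0,0.3],0],[[0,-0.05,0.3],0],[[0,0,0],0],[[0,0,0],0],[[0,0,0],0]]' 2.0 38 >/dev/null; python3 st.py; python3 cell.py b
```

```text
theta 24.1 deg  flat centre bay x 41.1 z 13.5  nub x -14.5 z 38.4  cell y -0.2  n 983 p~15.5
t 8.47 X -5.09 Y 0.18 Z 6.83 dyaw 0.0013  axisZ 22.53 flatX 31.61  F(X,Y,Z) -9.6 1.2 -0.0 w 0.347
theta 24.4 deg  flat centre bay x 38.5 z 7.7  nub x -17.1 z 32.9  cell y 0.5  n 977 p~15.5
```

```bash
python3 -m pendant '[[[0.03,-0.06,0.3],0],[[0,0,0.3],0],[[0,0,0],0],[[0,0,0],0]]' >/dev/null; python3 st.py; python3 cell.py c;  python3 -m pendant '[[[0,-0.04,0.2],0],[[0,0,0.15],0],[[0,0,0],0],[[0,0,0],0]]' >/dev/null; python3 st.py; python3 cell.py d
```

```text
t 8.85 X -4.38 Y -0.08 Z 0.85 dyaw 0.0014  axisZ 16.55 flatX 32.32  F(X,Y,Z) -9.4 -0.0 1.9 w 0.345
theta 20.5 deg  flat centre bay x 36.4 z 5.0  nub x -20.8 z 26.3  cell y 0.4  n 977 p~14.1
t 9.23 X -3.94 Y -0.05 Z -2.56 dyaw 0.0014  axisZ 13.14 flatX 32.76  F(X,Y,Z) -10.1 0.6 1.0 w 0.353
theta 19.6 deg  flat centre bay x 54.3 z -4.4  nub x -3.2 z 16.0  cell y 0.4  n 969 p~35.3
```

View pics/cell_d.png

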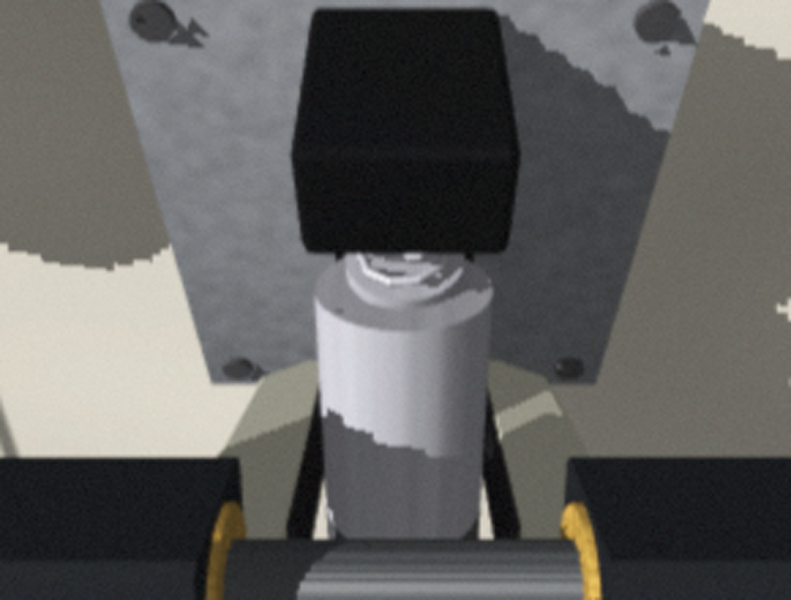

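Cell is still straight and the plate visibly pressed; my rim detector caught the housing in the last reading. Fixing that.

```bash
sed -i 's/&(s\[:,0\]<60)\]/\&(s[:,0]<q[:,0].max()+13)]/' cell.py; python3 cell.py e; python3 - <<'E'
from h import *
p,d=imaging.snapshot("side");q=p[200:300,160:280];cv2.imwrite("pics/s8.png",cv2.resize(q,None,fx=6,fy=6,interpolation=cv2.INTER_CUBIC))
E
```

```text
theta 19.7 deg  flat centre bay x 35.3 z 2.3  nub x -22.1 z 22.9  cell y 0.4  n 980 p~13.9
```

View pics/s8.png

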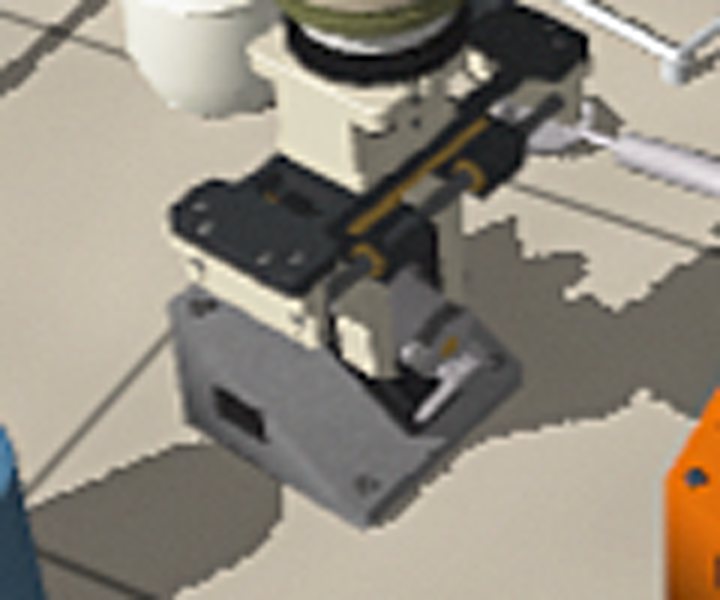

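```bash
python3 -m pendant '[[[0.03,-0.14,0.15],0],[[0,0,0.15],0],[[0,0,0],0],[[0,0,0],0]]' >/dev/null; python3 st.py; python3 cell.py f;  python3 -m pendant '[[[0,-0.07,0.15],0],[[0,-0.04,0.15],0],[[0,0,0],0],[[0,0,0],0]]' >/dev/null; python3 st.py; python3 cell.py g
```

```text
t 9.72 X -2.37 Y -0.28 Z -5.56 dyaw 0.0014  axisZ 10.14 flatX 34.33  F(X,Y,Z) -8.0 0.4 1.2 w 0.342
theta 17.4 deg  flat centre bay x 35.1 z 0.6  nub x -23.1 z 18.8  cell y 0.1  n 980 p~13.8
t 10.10 X -1.17 Y -0.31 Z -8.53 dyaw 0.0013  axisZ 7.17 flatX 35.53  F(X,Y,Z) -8.9 0.6 1.8 w 0.348
theta 16.4 deg  flat centre bay x 34.7 z -1.9  nub x -23.8 z 15.4  cell y 0.1  n 974 p~14.0
```

```bash
python3 -m pendant '[[[0,-0.09,0.16],0],[[0,-0.05,0.16],0],[[0,0,0],0],[[0,0,0],0]]' >/dev/null; python3 st.py; python3 cell.py h;  python3 -m pendant '[[[0,-0.09,0.16],0],[[0,-0.05,0.1],0],[[0,0,0],0],[[0,0,0],0]]' >/dev/null; python3 st.py; python3 cell.py i
```

```text
t 10.48 X 0.13 Y -0.30 Z -11.71 dyaw 0.0013  axisZ 3.99 flatX 36.83  F(X,Y,Z) -8.1 0.3 1.5 w 0.349
theta 12.0 deg  flat centre bay x 33.9 z -2.0  nub x -25.8 z 10.7  cell y 0.1  n 941 p~12.1
t 10.87 X 1.26 Y -0.31 Z -14.27 dyaw 0.0015  axisZ 1.43 flatX 37.96  F(X,Y,Z) -11.0 -0.4 2.6 w 0.346
theta 8.2 deg  flat centre bay x 33.2 z -1.9  nub x -27.2 z 6.8  cell y 0.1  n 835 p~10.6
```

View pics/cell_i.png

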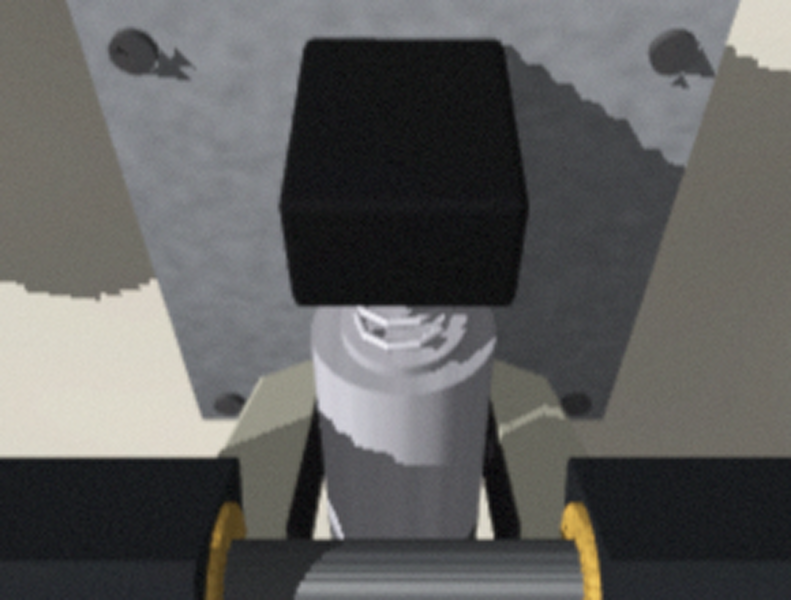

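```bash
python3 -m pendant '[[[0,-0.15,0.08],0],[[0,-0.1,0.09],0],[[0,0,0],0],[[0,0,0],0]]' >/dev/null; python3 st.py; python3 cell.py j;  python3 -m pendant '[[[0,-0.08,0.12],0],[[0,-0.03,0.08],0],[[0,0,0],0],[[0,0,0],0]]' >/dev/null; python3 st.py; python3 cell.py k
```

```text
t 11.25 X 2.68 Y -0.32 Z -15.88 dyaw 0.0021  axisZ -0.18 flatX 39.38  F(X,Y,Z) -12.7 0.2 5.9 w 0.347
theta 9.4 deg  flat centre bay x 31.8 z -3.1  nub x -28.4 z 6.8  cell y 0.1  n 877 p~9.6
t 11.63 X 4.12 Y -0.37 Z -17.81 dyaw 0.0017  axisZ -2.11 flatX 40.82  F(X,Y,Z) -12.5 0.0 5.9 w 0.343
theta 11.3 deg  flat centre bay x 45.6 z -7.4  nub x -14.2 z 4.6  cell y 0.1  n 959 p~24.8
```

View pics/cell_k.png

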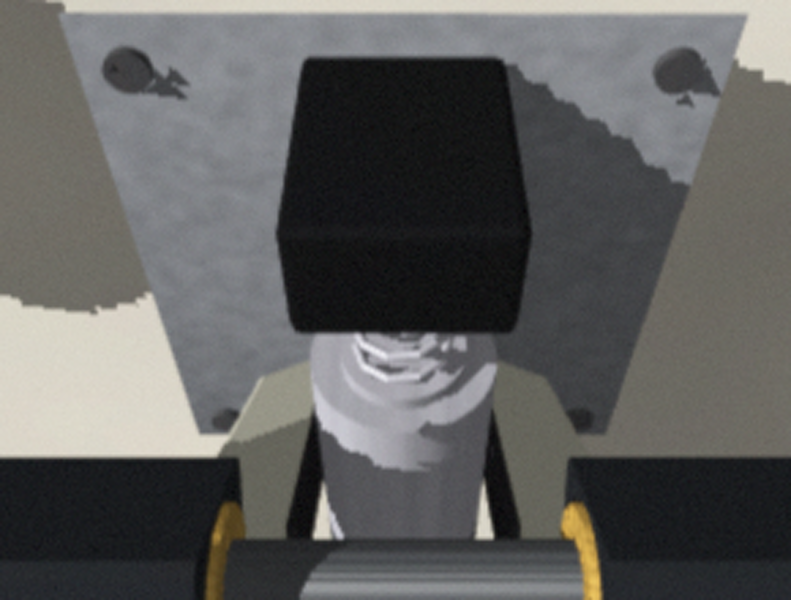

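```bash
python3 - <<'E'
from h import *
b=np.load("pics/bay.npz");o,B=b["o"],b["B"]
c=imaging.calibration("wrist");ob=r.get_obs();p,d=imaging.snapshot("wrist");R=np.array(ob["eef_rot"])
P=cloud(c,d);T=(P-ob["tool_pos"])@R;L=(P-o)@B
for v in range(196,294,5): print(v,T[v,258:262].mean(0),L[v,258:262].mean(0))
for n in("side","scene"):
    p,d=imaging.snapshot(n);q=p[200:300,160:280] if n=="side" else p[115:215,270:390];cv2.imwrite("pics/%s9.png"%n,cv2.resize(q,None,fx=6,fy=6,interpolation=cv2.INTER_CUBIC))
E
```

```text
196 [  0.357 -43.632 -58.372] [61.828 -0.521 10.815]
201 [  0.367 -41.336 -57.489] [59.4   -0.537 11.214]
206 [  0.392 -38.431 -55.053] [55.662 -0.574 10.58 ]
211 [  0.41  -35.788 -53.614] [52.654 -0.599 10.674]
216 [  0.571 -26.104 -34.573] [34.676 -0.82  -0.861]
221 [  0.477 -28.669 -46.873] [43.105 -0.693  8.455]
226 [  0.546 -23.083 -39.371] [34.493 -0.789  4.806]
231 [  0.526 -21.937 -42.347] [35.009 -0.764  7.953]
236 [  0.515 -20.475 -44.46 ] [34.815 -0.751 10.515]
241 [  0.529 -17.757 -43.915] [32.195 -0.77  11.418]
246 [  0.516 -16.384 -46.072] [32.099 -0.754 13.973]
251 [  0.521 -13.983 -46.195] [30.09  -0.763 15.293]
256 [  0.544 -10.465 -44.345] [26.12  -0.796 15.475]
261 [  0.57   -6.603 -42.083] [21.644 -0.834 15.475]
266 [  0.59   -3.123 -40.664] [17.924 -0.863 16.009]
271 [  0.521 -18.675 -70.077] [46.209 -0.7   33.529]
276 [  0.643   5.031 -36.385] [ 8.725 -0.939 16.439]
281 [  0.668   9.215 -34.364] [ 4.094 -0.975 16.81 ]
286 [  0.705  14.263 -31.259] [-1.831 -1.028 16.682]
291 [  0.115 -29.705 -97.579] [69.626 -0.211 51.685]
```

View pics/side9.png

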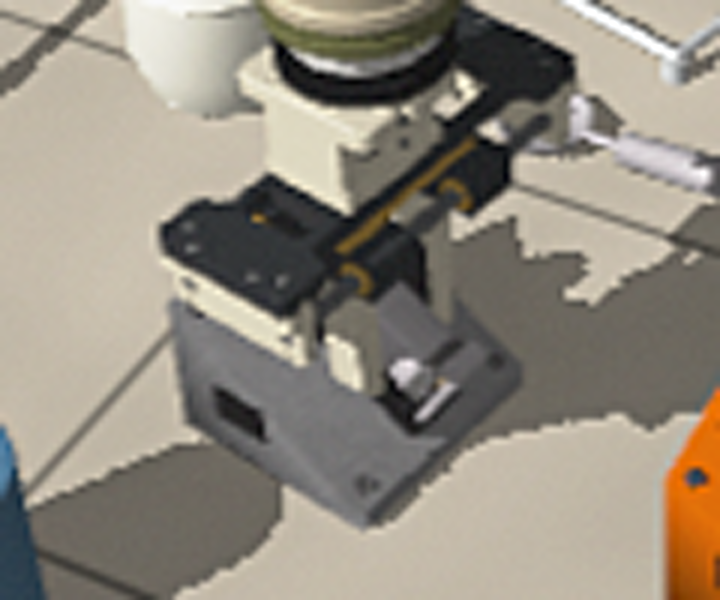

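View pics/scene9.png

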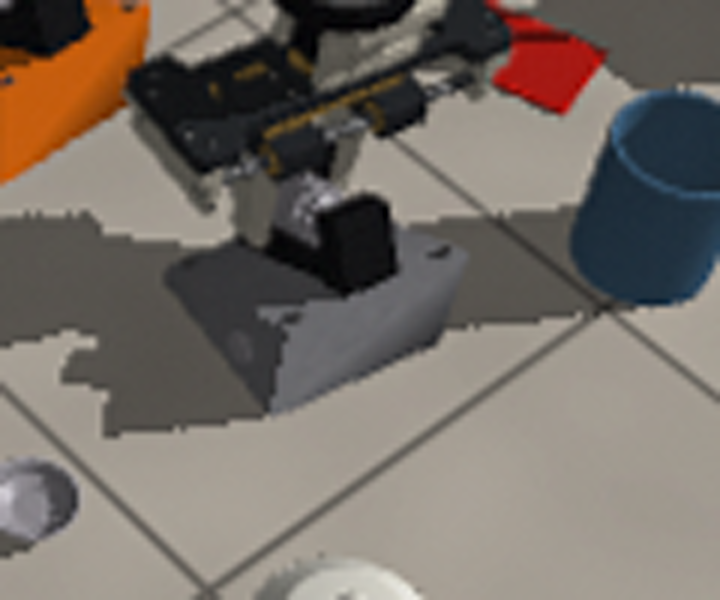

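```bash
cat > cell2.py <<'E'
from h import *
import sys
b=np.load("pics/bay.npz");o,B=b["o"],b["B"]
c=imaging.calibration("wrist");ob=r.get_obs();p,d=imaging.snapshot("wrist")
L=(cloud(c,d)-o)@B
m=np.zeros(d.shape,bool);m[200:300,215:310]=True
k=m&(abs(L[...,1]+0.3)<2.5)&(L[...,2]>12)&(L[...,2]<24)&(L[...,0]<29)&(L[...,0]>-10)
q=L[k]
for i in range(6):
    a=np.polyfit(q[:,0],q[:,2],1);e=q[:,2]-np.polyval(a,q[:,0]);q=q[abs(e)<max(.7,2*e.std())]
th=-np.arctan(a[0])
s=L[m&(abs(L[...,1]+0.3)<3)&(L[...,0]<40)];s=s[abs(s[:,2]-np.polyval(a,s[:,0]))<1]
xr=np.percentile(s[:,0],99)
hs=L[m&(L[...,0]>53)&(L[...,0]<70)&(abs(L[...,1])<12)&(L[...,2]>6)][:,2]
y=L[m&(L[...,0]<28)&(L[...,0]>12)&(L[...,2]>3)&(L[...,2]<20)&(abs(L[...,1])<19)][:,1]
print("theta %.1f  top rim x %.1f z %.1f; front top corner x %.1f z %.1f; n %d std %.2f xrange %.0f..%.0f housing z %.1f y %.1f"%(np.degrees(th),xr,np.polyval(a,xr),xr-59*np.cos(th),np.polyval(a,xr)+59*np.sin(th),len(q),e.std(),q[:,0].min(),q[:,0].max(),np.median(hs) if len(hs) else -1,(np.percentile(y,2)+np.percentile(y,98))/2))
cv2.imwrite("pics/cell_%s.png"%sys.argv[1],cv2.resize(p[90:310,110:400],(791,600),interpolation=cv2.INTER_CUBIC))
E
python3 cell2.py l
```

```text
theta 2.4  top rim x 32.8 z 15.3; front top corner x -26.2 z 17.7; n 345 std 0.29 xrange -4..29 housing z 11.2 y 0.0
```

```bash
python3 -m pendant '[[[0,-0.1,0.08],0],[[0,-0.1,0.06],0],[[0,0,0],0],[[0,0,0],0]]' 2.0 55 >/dev/null; python3 st.py; python3 cell2.py m
```

```text
t 12.22 X 5.00 Y -0.37 Z -18.83 dyaw 0.0021  axisZ -3.13 flatX 41.70  F(X,Y,Z) -17.5 0.3 13.7 w 0.346
theta 1.1  top rim x 32.2 z 15.4; front top corner x -26.8 z 16.5; n 317 std 0.31 xrange -2..29 housing z 11.0 y 0.0
```

Now 1.1° to the bay with the front corner below the lip's underside. Easing back onto the contact wall, then opening.

```bash
python3 -m pendant '[[[0,0.1,0],0],[[0,0.07,0],0],[[0,0,0],0],[[0,0,0],0]]' >/dev/null; python3 st.py; python3 cell2.py n; python3 -m pendant '[[[0,0,0],0],[[0,0,0],0],[[0,0,0],0],[[0,0,0],0],[[0,0,0],0]]' 5.0 20 >/dev/null; python3 st.py; python3 cell2.py o; python3 - <<'E'
from h import *
for n in("side",):
    p,d=imaging.snapshot(n);q=p[200:300,160:280];cv2.imwrite("pics/%s10.png"%n,cv2.resize(q,None,fx=6,fy=6,interpolation=cv2.INTER_CUBIC))
E
```

```text
t 12.60 X 4.98 Y -0.33 Z -18.74 dyaw 0.0014  axisZ -3.04 flatX 41.68  F(X,Y,Z) -11.5 -0.6 10.6 w 0.345
theta 1.4  top rim x 32.4 z 15.4; front top corner x -26.6 z 16.8; n 322 std 0.30 xrange -2..29 housing z 11.0 y 0.0
t 13.07 X 8.93 Y 0.17 Z -18.83 dyaw -0.0002  axisZ -3.13 flatX 45.63  F(X,Y,Z) 0.6 -0.1 -0.2 w 0.535
theta -0.1  top rim x 30.9 z 15.9; front top corner x -28.1 z 15.9; n 245 std 0.28 xrange 5..29 housing z 10.8 y 0.1
```

View pics/side10.png

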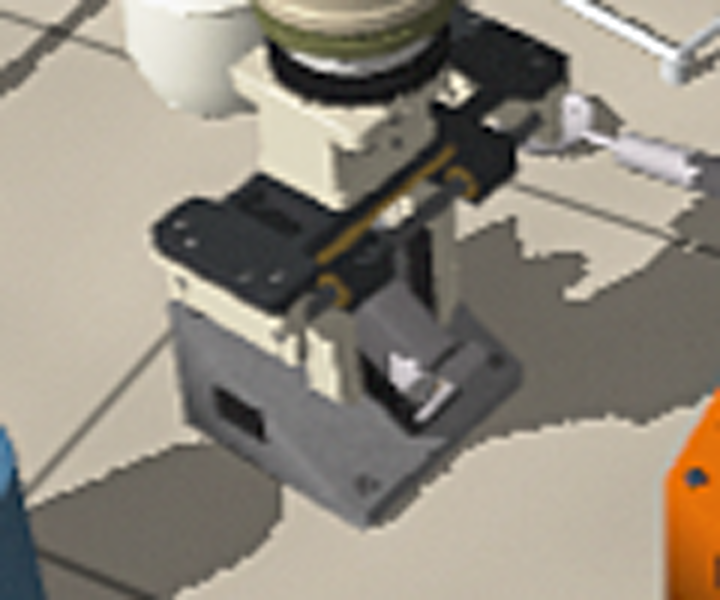

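View pics/cell_o.png

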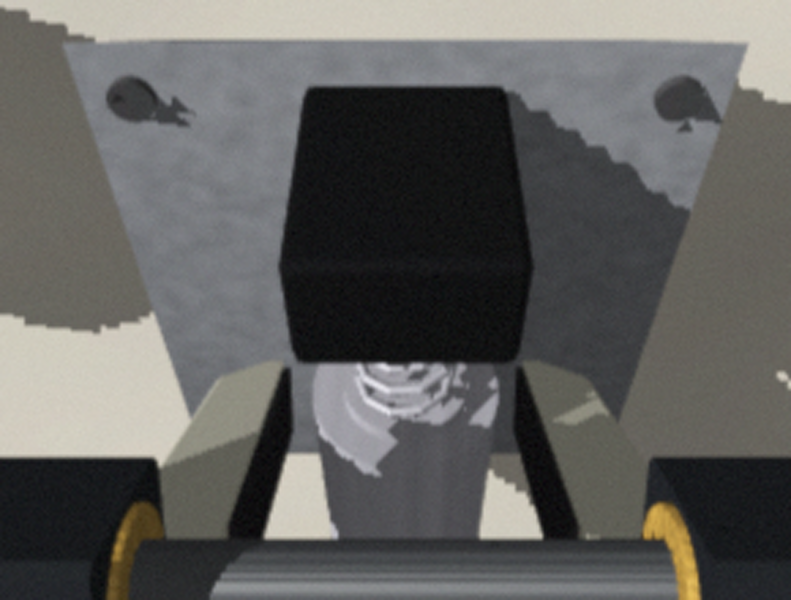

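Released: it reads θ ≈ 0°, rim at x 30.9, y 0.1. Retreating straight up and back for a clear look at the lip.

```bash
python3 -m pendant '[[[0,0,-0.5],0],[[0,0,-2],0],[[0,0,-3.5],0],[[0,0,-4],0],[[0,0,-4],0],[[0,1.5,-2],0],[[0,3,0],0],[[0,3,0],0],[[0,0,0],0],[[0,0,0],0]]'; python3 cell2.py q; python3 - <<'E'
from h import *
b=np.load("pics/bay.npz");o,B=b["o"],b["B"]
c=imaging.calibration("wrist");p,d=imaging.snapshot("wrist");L=(cloud(c,d)-o)@B
A=cv2.resize(p[60:210,170:310],(560,600),interpolation=cv2.INTER_CUBIC);cv2.imwrite("pics/w11.png",A)
k=(abs(L[...,1])<2.5)&(L[...,2]>10)&(L[...,2]<22)&(L[...,0]<28)&(L[...,0]>-22);q=L[k];a=np.polyfit(q[:,0],q[:,2],1)
print("top line slope deg",-np.degrees(np.arctan(a[0])),"z at 0",a[1],len(q))
w=(L[...,2]>2)&(L[...,2]<20)&(abs(L[...,1])<19)
for x in range(-24,30,8):
    y=L[w&(abs(L[...,0]-x)<4)][:,1];print(x,np.percentile(y,[2,98]).mean() if len(y) else None)
s=L[(abs(L[...,1])<3)&(abs(L[...,2]-16)<1.5)&(L[...,0]<40)&(L[...,0]>-35)];print("rim",np.percentile(s[:,0],[1,99]))
t=L[(abs(L[...,1])<10)&(L[...,2]>19)&(L[...,2]<26)&(L[...,0]<-15)&(L[...,0]>-40)];print("lip",len(t),t[:,0].max() if len(t) else 0,np.median(t[:,2]) if len(t) else 0)
p,d=imaging.snapshot("side");q=p[210:290,170:266];cv2.imwrite("pics/side11.png",cv2.resize(q,None,fx=7,fy=7,interpolation=cv2.INTER_CUBIC))
E
```

```text
time: 14.0
tool_pos: [475.7, 220.9, 205.0]
eef_rot: [[-0.173, -0.985, 0.0], [-0.985, 0.173, 0.0], [-0.001, -0.0, -1.0]]
ft_force: [-0.7, -0.4, -0.4]
gripper_width: 0.539
top line slope deg 0.34406530466585844 z at 0 16.148276949055017 245
-24 0.2595544838442798
-16 0.2719729864052818
-8 -0.22608990422126052
0 -0.06702757765839173
8 0.31224331525035876
16 -0.15692564838693013
24 0.010104086830641457
rim [-26.974  30.061]
lip 196 -24.099434984480652 22.67841058845269Traceback (most recent call last):
  File "cell2.py", line 10, in <module>
    a=np.polyfit(q[:,0],q[:,2],1);e=q[:,2]-np.polyval(a,q[:,0]);q=q[abs(e)<max(.7,2*e.std())]
    raise TypeError("expected non-empty vector for x")
TypeError: expected non-empty vector for x
```

View pics/w11.png

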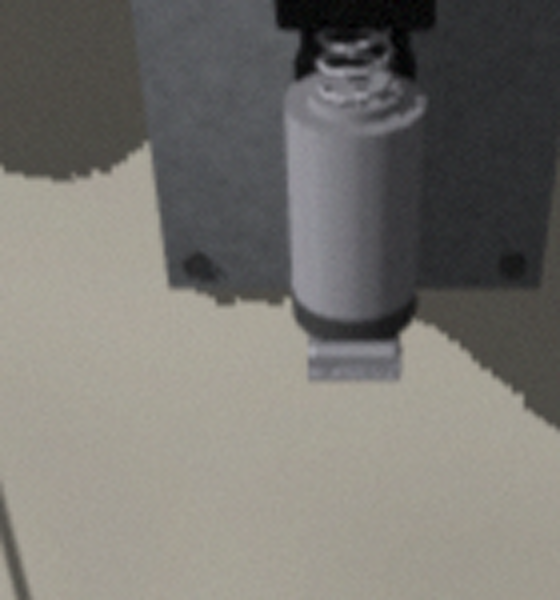

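View pics/side11.png

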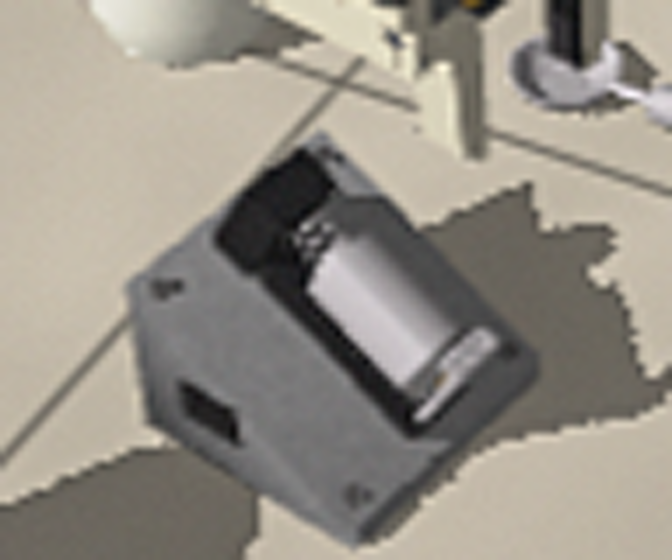

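The wrist view shows the cell straight in the cradle, its band end passing under the steel lip at (355,350) and the spring pressed on the flat end at (355,95). The side view agrees, with the lip over the nub end at (455,375). Handing in.

```bash
python3 - <<'E'
from h import *
print(r.get_obs()["ft_force"],r.finish_job())
E
```

```text
the job is handed in; nothing more can be done
[-0.453 -0.169  0.358] None
```

The D cell is fitted in the grey igniter box. I gripped it from the trivet and pressed its flat end against the spring plate, about 15 mm by my depth estimate. Then I rolled the nub end down past the lip, eased it back, let go and retreated. I handed the job in at about 14 s of robot time, and no verdict was reported.

**Last checks:**
- **Angle:** the cell's axis is about 0.3° from the bay's.
- **Height:** its top line reads 16.1 mm above the bay axis, against an ideal of 16.5 mm.
- **Sideways:** it is within about 0.3 mm of centre.
- **Along the slope:** the flat end's top rim reads x = 30.1 mm, against 30.5 mm when fitted, so the plate is pressed back about 6 mm.
- **Lip:** both the wrist and side views show the nub end under the lip.
- **Robot clear:** the wrist force was under 1 N when I handed in.

**What went wrong or disagreed:**
- The cell pitched about 6° in the grip during the first push, and slid about 8 mm along the pads while I rolled it in. I corrected for both from the wrist images.
- One rim reading mid-way latched onto the housing and was replaced.
- A repeat of one fit script crashed after the retreat because it had no points in its window. A second fit gave the numbers above.
- I did not re-measure the other objects. No unexpected contact force showed near them.

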